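# Unload the balance and set its overload-stop screw

## Task

Lift the steel flask by its handle off the balance's pan and set it down gently, upright, wholly on the round cork mat beside the balance, and let go of it. Then turn the balance's black wing screw clockwise until it seats, back it off a quarter turn anticlockwise, and finish while still gripping the screw there, so that its locknut can be tightened; leave the other things on the bench where they are.

Things in the scene. Friction and masses are not known exactly. Their poses are not given: they have to be found in the camera images.
- balance: Low white balance, fixed to the bench, 200 x 260 mm (its x, y), deck 36 mm high. Origin under its centre; z up. Rigid round steel pan, 120 mm diameter, top 48 mm above the bench, centred at y = +55 mm. The wing screw stands upright on a boss (32 mm diameter, top at 50 mm) at x = 0, y = -85 mm. Apart from wing screw and flask nothing on it is higher than 50 mm.
- stopscrew (a joint): Angle of the wing screw about its vertical axis, rad. 0 = seated (hard stop): the wing's long direction then lies along the balance's x axis. Grows as it is backed off anticlockwise seen from above; clockwise lowers it. Starts 0.9 to 2.4 from the seat; loose stop at 3.6. Light friction (0.05 N m) holds it where it is left; it does not rise or sink.
- wing_grip (a point): Centre of the black upright wing (grip bar) that turns with the screw, on the screw's axis, 76 mm above the bench: the place to grip, across the thickness. The wing is 42 mm long (this point's x axis), 12 mm thick (its y axis) and stands 59 to 93 mm above the bench, on a 26 mm round flange.
- flask: Closed steel flask, 0.4-0.75 kg, 90 mm diameter, lid 105 mm above its flat foot, upright on the pan; origin at the foot's centre, z up, mass on its axis. Rigid arched handle over the lid, round bar of 10 mm diameter in its y-z plane: level top run 64 mm long along y, centre line 145 mm above the origin, 35 mm gap below it; it comes down both sides at y = +-47 mm.
- mat: Round cork mat fixed on the bench beside the balance, to its left or right, 150 mm diameter, 4 mm thick; origin at the centre of its underside. The flask goes on it.
- rack: White tube rack with capped tubes, bystander, 70 x 150 x 80 mm, origin under its centre; on the other side of the balance from the mat.
- bottle: Bottle with blue cap, bystander, 64 mm diameter, 130 mm high, origin under its centre; behind the balance.
- beaker: Yellow cup, bystander, 68 mm diameter, 75 mm high, origin under its centre; behind the balance.
- tipbox: Orange pipette-tip box with clear lid, bystander, 84 x 119 x 65 mm, origin under its centre; behind the balance.
Not all that is in view belongs to the job. Of the things that look like the mat, the largest one is meant.

How it is judged:
By the outcome, as a careful person would: the job done as asked, in the order asked, and still so for the second after the job is handed in, while the arm keeps its last pose, push and grip.
It also fails if it takes over 72 s, if anything falls off the work surface, if the arm or the gripper's body presses on something with over 40 N, if the wrist force passes 120 N, or if a joint passes its speed limit or range.

## Robot

A 6-joint arm with a two-finger parallel gripper is mounted at the origin on the work surface. World frame = base frame: x ahead of the robot, y to its left, z up, the work surface at z = 0. Lengths are in m, angles in rad, forces in N, time in s.
With the tool pointing down it reaches from about 0.425 to 0.95 m from the base axis. Payload 3.5 kg.
Tool frame: the origin (TCP) lies between the finger pads; the fingertips stand 19 mm ahead of it and the grasp point (between the pads) is the TCP (ctrl.nose_length is the distance from the TCP to the fingertips, in m); z points along the fingers, y is the line along which they close (so a half turn about z gives the same grasp; the last joint's range is limited). The gripper opens to 85 mm and grips with 20 to 120 N. Pads are 22 mm wide; open, the fingers measure 114 mm over their backs; the gripper's body (76 mm by 85 mm) begins 54 mm behind the grasp point. The pads swing forward as they close: fully open they stand 13 mm farther back than shut.
Start: joints at [1.181, 0.286, 1.577, -0, 1.279, -0.15], TCP at [0.16, 0.656, 0.25] pointing down, gripper open.
Joint ranges: [-2.77, 2.77], [-0.9, 2.22], [0.21, 2.48], [-1.53, 4.67], [0.24, 2.81], [-2.84, 2.84]. Speed limits (rad/s): [2.79, 2.79, 3.14, 3.14, 3.14, 3.14].

## Interface

Orientations are given as a unit quaternion [x, y, z, w].
In Python, from plant import ctrl gives the robot as it stands.
- The arm moves only by the tool apply_moves, never from a script. Its argument "series" is a list of rows, each a list of 6 numbers: the shift along the world's x, y, z scaled (see below), then the turn, a rotation vector about the world's x, y, z scaled (see below). A call has 1 to 20 rows; each row is the pose to reach, as a shift and turn from the pose commanded when the call began; what a row does not reach only later rows make up. The controller multiplies each number of a shift by 0.8 m and each number of a turn by 45 degrees. A row lasts 1/8 s, in which the tool goes at most 62.5 mm and 10.7 degrees, less where a joint would pass 70% of its speed; a pose out of reach is approached as far as the arm can. A call with a number of a shift or a turn outside -1 to 1 is refused whole. A call with a gripper value outside its range is refused whole. "jaw" is the opening, from 0 (shut) to 1 (fully open), set as the call begins (left out, the last holds). The fingers move at their own pace and stop on an object; "squeeze" is the grip in N (left out, the last holds). Time passes only in rows, so rows that repeat a pose let the fingers close. It gives the time, the measured TCP pose, the force, the opening and the grip force at its end, in the units of the state.
- ctrl.get_state(): the state, without advancing time (a new reading comes with each control period).
- ctrl.read_camera(name): name is "side" or "top"; returns the picture (384x512x3 uint8, red, green, blue); there is no depth.
- ctrl.get_calibration(name): a dict with "fx", "fy", "cx", "cy" (pixels), "dist_coeffs" ([k1, k2, p1, p2, k3] as OpenCV has them; the pictures are not rectified), "xyz" and "orientation" of the camera in the world. Camera axes: x right, y up, looking along -z (the intrinsics and any distortion apply to the point x, -y, -z); pixel columns grow to the right and rows downward; lengths in m; the calibration is good to about 2 mm. A picture is of the moment at which its call begins. get_calibration takes no time and is no camera call.
- ctrl.sign_off(): hands the job in; it is judged then, once.
Trained networks look in the newest picture that a camera, given by its name, has taken for a name from the list of things; names that differ only in an ending like _2 or _b are one class to them, and where a whole thing is asked for, a point or a joint stands for the part that bears it (a point fixed in the world has none). Each returns a list of dicts, best first, with "p" (0 to 1); they miss things now and then, are a little off and sometimes report something else, mostly with a low value. They report only what shows in the picture. A call takes as long as a camera call. They do not tell look-alikes from the thing itself.
- ctrl.boxes_of(thing, camera): "xy" ([column, row] as shares, 0 to 1, of the picture: columns of its width, rows of its height, amid what is visible of it).
- ctrl.silhouettes(thing, camera): "pixels" (384x512 bool, what is visible of it) and "xy" ([column, row] as shares, 0 to 1, of the picture: columns of its width, rows of its height, amid what is visible of it).
The state is a dict: "time": time; "qpos": joint angles; "dq": joint speeds; "joint_efforts": joint torques, N m; "eef_pos": TCP position; "tcp_rot": TCP orientation; "contact_force": force on the tool from outside, world axes, zero at the start; "wrist_torque": the same for the moment, N m; "opening": opening from 0.0 (shut) to 1.0 (fully open); "finger_force": force on a finger pad.
Only numpy, scipy, OpenCV 4.12 (cv2) and the standard library are available. Lean on these libraries where they do the work, as an engineer would, in place of code of your own. Each camera call takes 0.05 s, during which the arm holds its last target. There are 200 camera calls.

## Working session

There is one attempt and no reset: what is moved stays moved. The work goes in short steps, Python scripts to look and compute and a tool call to move; the robot and the scene stay as the last step left them, time stands still between calls to the robot, and variables do not carry over. Pictures are saved under pics/ and viewed, at most 10 in all, crops included, and the job is handed in when it is done.

Besides the shell and the picture viewer there is one more tool, called after ">>>" as name([rows], argument=value, ...), one row to a line, values as JSON. apply_moves: Moves the arm, as the interface text tells. Shifts and turns lie within -1 to 1; 1 stands for 0.8 m of shift or 45 degrees of turn. Its arguments: {"type":"object","properties":{"series":{"type":"array"},"jaw":{"type":"number"},"squeeze":{"type":"number"}},"required":["series"]}

```bash
mkdir -p pics; ls; cat > h.py <<'E'
import numpy as np, cv2
from scipy.spatial.transform import Rotation as R
from plant import ctrl
def cal(n):
    c=ctrl.get_calibration(n); K=np.array([[c['fx'],0,c['cx']],[0,c['fy'],c['cy']],[0,0,1.]])
    Rw=R.from_quat(c['orientation']).as_matrix()@np.diag([1,-1,-1]); return K,np.array(c['dist_coeffs']),Rw,np.array(c['xyz'])
def ray(n,px):
    K,d,Rw,t=cal(n); u=cv2.undistortPoints(np.array(px,float).reshape(-1,1,2),K,d).reshape(-1,2)
    return t,(Rw@np.c_[u,np.ones(len(u))].T).T
def onz(n,px,z):
    t,r=ray(n,px); return t+r*((z-t[2])/r[:,2])[:,None]
def proj(n,P):
    K,d,Rw,t=cal(n); return cv2.projectPoints((np.array(P,float).reshape(-1,3)-t)@Rw,np.zeros(3),np.zeros(3),K,d)[0].reshape(-1,2)
def snap(n,f):
    im=ctrl.read_camera(n); cv2.imwrite('pics/'+f,im[:,:,::-1]); return im
E
python3 - <<'E'
from h import *
a=snap('side','s0r.png');b=snap('top','t0r.png')
cv2.imwrite('pics/s0.png',cv2.resize(a[:,:,::-1],(800,600)));cv2.imwrite('pics/t0.png',cv2.resize(b[:,:,::-1],(800,600)))
for n in('side','top'):
    print(n,[np.round(x,3).tolist() for x in cal(n)])
    for th in('balance','wing_grip','flask','mat','rack','bottle','beaker','tipbox'):
        print(th,[(round(o['p'],2),np.round(np.array(o['xy'])*[512,384]).tolist()) for o in ctrl.boxes_of(th,n)])
s=ctrl.get_state();print(s)
E
```

```text
pics
side [[[415.467, 0.0, 250.354], [0.0, 415.467, 200.976], [0.0, 0.0, 1.0]], [0.022, 0.0, 0.0, 0.0, 0.0], [[0.98, -0.124, 0.159], [-0.2, -0.511, 0.836], [-0.022, -0.851, -0.525]], [0.351, -1.177, 0.749]]
balance [(0.33, [219.0, 150.0])]
wing_grip [(0.57, [237.0, 201.0])]
flask [(0.63, [218.0, 173.0]), (0.53, [284.0, 152.0])]
mat [(0.85, [250.0, 325.0]), (0.71, [183.0, 274.0]), (0.67, [247.0, 272.0])]
rack [(0.5, [220.0, 154.0])]
bottle [(0.86, [325.0, 224.0])]
beaker [(0.89, [308.0, 184.0])]
tipbox [(0.78, [283.0, 153.0])]
top [[[362.732, 0.0, 258.852], [0.0, 362.732, 192.917], [0.0, 0.0, 1.0]], [-0.112, 0.0, 0.0, 0.0, 0.0], [[-0.011, -0.984, 0.176], [-1.0, 0.012, 0.003], [-0.005, -0.176, -0.984]], [0.378, -0.089, 1.021]]
balance [(0.75, [244.0, 213.0])]
wing_grip []
flask [(0.58, [213.0, 219.0])]
mat [(0.87, [405.0, 222.0]), (0.78, [342.0, 271.0]), (0.72, [353.0, 214.0])]
rack [(0.94, [116.0, 210.0])]
bottle [(0.81, [312.0, 125.0]), (0.52, [214.0, 222.0])]
beaker [(0.68, [225.0, 115.0])]
tipbox [(0.75, [139.0, 129.0]), (0.27, [227.0, 115.0])]
{'time': 0.9, 'qpos': array([ 1.18097314e+00,  2.86244329e-01,  1.57671849e+00, -2.03607296e-06,
        1.27858810e+00, -1.50029684e-01]), 'dq': array([ 0.00123872, -0.00063197,  0.00094967,  0.00011575, -0.0007654 ,
        0.00036706]), 'joint_efforts': array([-2.93372450e-04, -4.05970037e+01, -2.92939246e+01, -1.65621536e-04,
        5.20041212e-04,  6.02033282e-06]), 'eef_pos': array([0.1602976 , 0.65567032, 0.25035199]), 'tcp_rot': array([1.19609408e-01, 9.92821026e-01, 1.98511030e-05, 6.50389661e-06]), 'contact_force': array([-0.79469046,  1.23926368,  0.81308251]), 'wrist_torque': array([ 0.02558575, -0.01917234,  0.02825834]), 'finger_force': 0.0, 'opening': 1.0023164316563768}
```

View pics/s0.png

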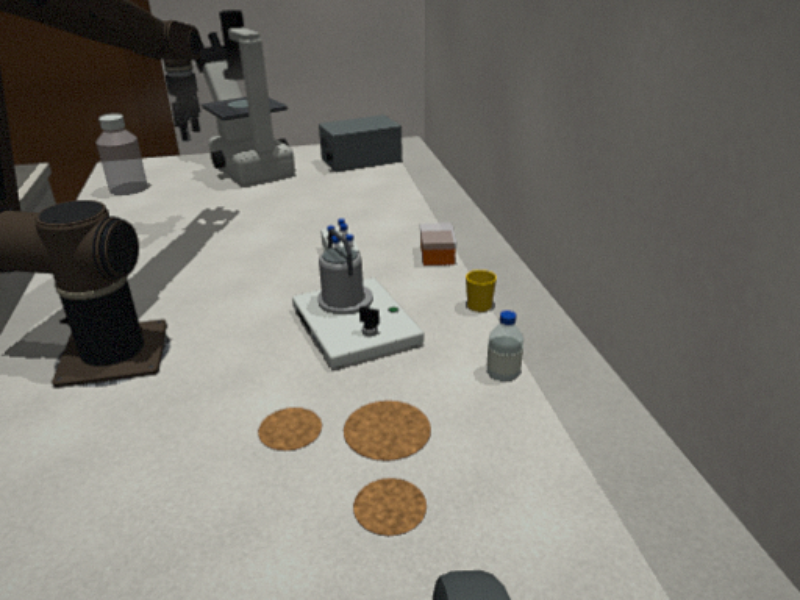

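View pics/t0.png

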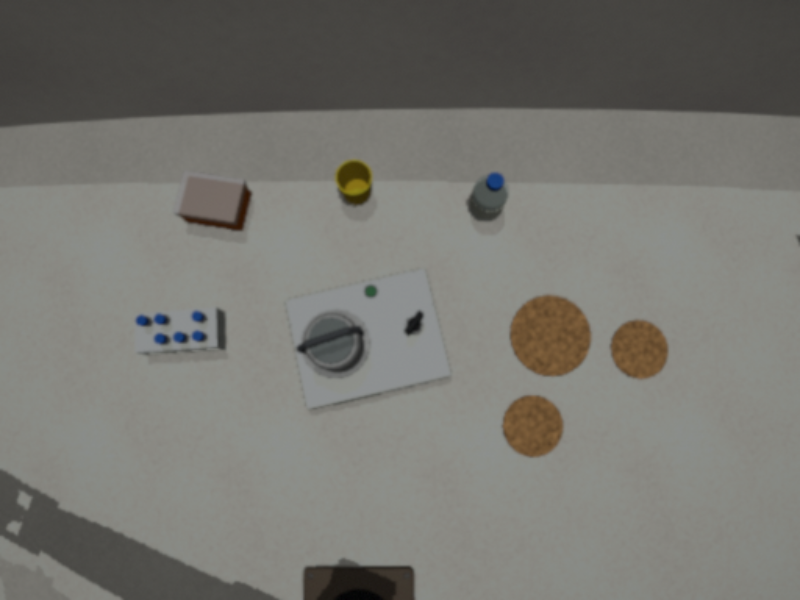

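The top view (800×600) shows the flask with its dark handle at (300,348)–(362,330), and the wing at (414,323) running lower-left to upper-right. There are three mat look-alikes: (550,335), (640,349) and (533,426). The first is the largest, so I choose that one. In the side view the same large mat is at (387,430).

```bash
python3 - <<'E'
from h import *
im=cv2.imread('pics/t0r.png'); g=im.max(2)
ctrl.read_camera('top')
for o in ctrl.silhouettes('mat','top'):
    m=o['pixels'].astype(np.uint8); c=max(cv2.findContours(m,0,1)[0],key=len).reshape(-1,2)
    P=onz('top',c,.004)[:,:2]; (x,y),r=cv2.minEnclosingCircle(P.astype(np.float32)); print('mat',o['p'],x,y,'d',2*np.sqrt(cv2.contourArea(P.astype(np.float32))/np.pi), P.mean(0))
for o in ctrl.silhouettes('balance','top'):
    m=o['pixels'].astype(np.uint8); c=max(cv2.findContours(m,0,1)[0],key=len).reshape(-1,2)
    P=onz('top',c,.036)[:,:2].astype(np.float32); print('bal',o['p'],cv2.minAreaRect(P*1000))
def blob(x0,y0,x1,y1,th,z):
    s=g[y0:y1,x0:x1]; ys,xs=np.where(s<th); px=np.c_[xs+x0,ys+y0]; P=onz('top',px,z)[:,:2]
    C=np.cov(P.T); w,v=np.linalg.eigh(C); print(len(P),'c',P.mean(0),'len',np.sqrt(12*w),'ang',np.degrees(np.arctan2(v[1,1],v[0,1])),'bbox px',px.min(0),px.max(0))
for t in(50,70): blob(186,200,236,230,t,.193); blob(255,195,275,218,t,.085)
for n in ('side','top'):
  for th in('wing_grip','flask'):
    if n=='side':ctrl.read_camera(n)
    for o in ctrl.silhouettes(th,n): print(n,th,o['p'],o['pixels'].sum(),np.array(o['xy'])*[512,384])
t=cv2.resize(im[190:250,180:400],None,fx=3.6,fy=3.6,interpolation=2)
s=cv2.imread('pics/s0r.png');s=cv2.resize(s[130:240,180:300],None,fx=3,fy=3,interpolation=2)
W=np.zeros((t.shape[0]+s.shape[0],800,3),np.uint8);W[:t.shape[0],:t.shape[1]]=t[:,:800];W[t.shape[0]:,:s.shape[1]]=s
cv2.imwrite('pics/c1.png',W)
E
```

```text
mat 0.96 0.4950973093509674 -0.3487966060638428 d 0.14831480946617337 [ 0.4944934  -0.34836466]
mat 0.71 0.3343041241168976 -0.3107529580593109 d 0.10579554690129779 [ 0.33356058 -0.30991415]
mat 0.65 0.46505045890808105 -0.5137945413589478 d 0.10909024751051208 [ 0.46625315 -0.51280898]
bal 0.63 ((491.47491455078125, -17.976409912109375), (201.8330078125, 257.3819274902344), 12.556724548339844)
110 c [0.46858983 0.01498099] len [0.04032959 0.11344753] ang 97.4126559719955 bbox px [191 210] [231 229]
77 c [ 0.50745744 -0.10060807] len [0.01584904 0.03356857] ang 145.5889315268387 bbox px [260 200] [269 213]
282 c [0.47011118 0.01682445] len [0.03851989 0.10368759] ang 94.21741593344655 bbox px [191 209] [232 229]
92 c [ 0.50716605 -0.10035197] len [0.01788766 0.035468  ] ang 148.36701375300333 bbox px [260 200] [269 213]
side wing_grip 0.74 1672 [246.3232 274.2144]
side wing_grip 0.55 155 [233.8816 202.4832]
side flask 0.91 1057 [219.392  172.9152]
top flask 0.88 1084 [215.296 220.608]
```

View pics/c1.png

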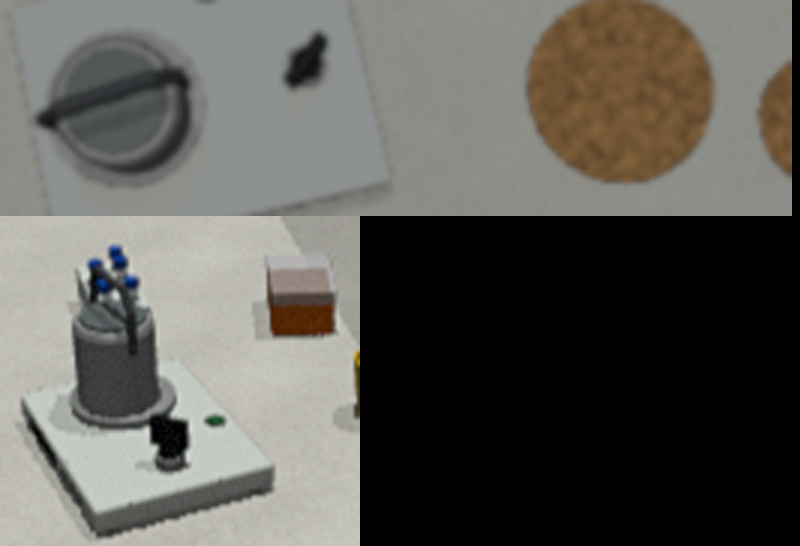

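The crop confirms the choices: the large mat is centred at crop (620,90), the handle runs (40,120)–(185,78), and the wing runs (290,80)–(325,40). Next I'll refine the handle, wing and balance poses by fitting models to both pictures.

```bash
cat > fit.py <<'E'
from h import *
from scipy.optimize import differential_evolution
def load(f): return cv2.GaussianBlur(cv2.imread('pics/'+f).max(2).astype(np.float32),(0,0),.7)
def samp(I,n,P):
    p=proj(n,P).astype(np.float32); return cv2.remap(I,p[:,0].copy(),p[:,1].copy(),1).ravel()
def place(Q,p):
    c,s=np.cos(p[2]),np.sin(p[2]); return np.c_[p[0]+c*Q[:,0]-s*Q[:,1],p[1]+s*Q[:,0]+c*Q[:,1],Q[:,2]]
def fit_wing(ims,x0,span=.012,a=(0,np.pi),z0=0.):
    u,v=np.meshgrid(np.linspace(-.5,.5,15),np.linspace(-.5,.5,7)); u,v=u.ravel(),v.ravel()
    top=np.c_[u*.040,v*.010,0*u+.093]
    ring=[]
    for k in np.linspace(-1,1,15): ring+=[[k*.025,.012,.093],[k*.025,-.012,.093]]
    for k in np.linspace(-1,1,5): ring+=[[.027,k*.008,.093],[-.027,k*.008,.093]]
    face=np.c_[u*.04,0*u,.078+v*.028]
    def cost(p):
        c=0
        for n,I in ims.items():
            if n=='top': c+=samp(I,n,place(top,p)).mean()-.7*samp(I,n,place(np.array(ring),p)).mean()
            else: c+=samp(I,n,place(np.vstack([top,face]),p)).mean()-.5*np.mean([samp(I,n,place(np.c_[0*v+e,0*v,.078+v*.02],p)).mean() for e in(-.028,.028)])
        return c
    r=differential_evolution(cost,[(x0[0]-span,x0[0]+span),(x0[1]-span,x0[1]+span),a],seed=1,tol=1e-8); return r.x,r.fun
def fit_handle(ims,x0,a=(-.3,.9),span=.03,zf=.048):
    k=np.linspace(-.032,.032,30)
    def L(dx,dz): return np.c_[0*k+dx,k,0*k+zf+.145+dz]
    t=np.linspace(0,1,12); legs=np.vstack([np.c_[0*t,s*.047+0*t,zf+.10+.025*t] for s in(-1,1)])
    def cost(p):
        c=0
        for n,I in ims.items():
            c+=samp(I,n,place(L(0,0),p)).mean()+.3*samp(I,n,place(legs,p)).mean()
            if n=='top': c-=.5*(samp(I,n,place(L(.011,0),p)).mean()+samp(I,n,place(L(-.011,0),p)).mean())
            else: c-=.5*samp(I,n,place(L(0,.012),p)).mean()+.3*samp(I,n,place(L(0,-.012),p)).mean()
        return c
    r=differential_evolution(cost,[(x0[0]-span,x0[0]+span),(x0[1]-span,x0[1]+span),a],seed=1,tol=1e-8); return r.x,r.fun
E
python3 - <<'E'
from fit import *
T,S=load('t0r.png'),load('s0r.png')
for d in({'top':T},{'side':S},{'top':T,'side':S}):
    print(list(d)); 
    for nm,(x,f) in(('wing',fit_wing(d,(.507,-.101))),('handle',fit_handle(d,(.475,.03)))): print(nm,x[:2].round(4),np.degrees(x[2]).round(1),f)
# balance yaw: bright edge fit
u=np.linspace(-.5,.5,60)
def edge(o): return np.vstack([np.c_[u*(.2+o),0*u-(.13+o/2),0*u+.036],np.c_[0*u+.1+o/2,u*(.26+o),0*u+.036],np.c_[u*(.2+o),0*u+(.13+o/2),0*u+.036],np.c_[0*u-.1-o/2,u*(.26+o),0*u+.036]])
for n,I in(('top',T),):
    c=lambda p:-(np.abs(samp(I,n,place(edge(.006),p))-samp(I,n,place(edge(-.006),p)))).clip(0,30).mean()
    r=differential_evolution(c,[(.47,.51),(-.04,.0),(.1,.35)],seed=1); print('bal',r.x,np.degrees(r.x[2]),r.fun, place(np.array([[0,-.085,0],[0,.055,0]]),r.x))
s=ctrl.get_state();print(s['time'],ctrl.nose_length)
E
```

```text
['top']Traceback (most recent call last):
  File "<stdin>", line 5, in <module>
  File "fit.py", line 21, in fit_wing
    r=differential_evolution(cost,[(x0[0]-span,x0[0]+span),(x0[1]-span,x0[1]+span),a],seed=1,tol=1e-8); return r.x,r.fun
    return fun(*args, **kwargs)
    ret = solver.solve()
    next(self)
    ~~~~^^^^^^
    energy = self.func(parameters)
    return self.f(x, *self.args)
           ~~~~~~^^^^^^^^^^^^^^^
  File "fit.py", line 18, in cost
    if n=='top': c+=samp(I,n,place(top,p)).mean()-.7*samp(I,n,place(np.array(ring),p)).mean()
                                                     ~~~~^^^^^^^^^^^^^^^^^^^^^^^^^^^^^
  File "fit.py", line 5, in samp
    p=proj(n,P).astype(np.float32); return cv2.remap(I,p[:,0].copy(),p[:,1].copy(),1).ravel()
      ~~~~^^^^^
  File "h.py", line 13, in proj
    K,d,Rw,t=cal(n); return cv2.projectPoints((np.array(P,float).reshape(-1,3)-t)@Rw,np.zeros(3),np.zeros(3),K,d)[0].reshape(-1,2)
             ~~~^^^
  File "h.py", line 5, in cal
    c=ctrl.get_calibration(n); K=np.array([[c['fx'],0,c['cx']],[0,c['fy'],c['cy']],[0,0,1.]])
ValueError: time passes only in moves, steps and waits
```

```bash
sed -i 's/^import numpy as np, cv2/import numpy as np, cv2, functools/; s/^def cal(n)/@functools.cache\ndef cal(n)/' h.py
cat > m.py <<'E'
from fit import *
T,S=load('t0r.png'),load('s0r.png')
for d in({'top':T},{'side':S},{'top':T,'side':S}):
    print(list(d)); 
    for nm,(x,f) in(('wing',fit_wing(d,(.507,-.101))),('handle',fit_handle(d,(.475,.03)))): print(nm,x[:2].round(4),np.degrees(x[2]).round(1),f)
u=np.linspace(-.5,.5,60)
def edge(o): return np.vstack([np.c_[u*(.2+o),0*u-(.13+o/2),0*u+.036],np.c_[0*u+.1+o/2,u*(.26+o),0*u+.036],np.c_[u*(.2+o),0*u+(.13+o/2),0*u+.036],np.c_[0*u-.1-o/2,u*(.26+o),0*u+.036]])
for n,I in(('top',T),):
    c=lambda p:-(np.abs(samp(I,n,place(edge(.006),p))-samp(I,n,place(edge(-.006),p)))).clip(0,30).mean()
    r=differential_evolution(c,[(.47,.51),(-.04,.0),(.1,.35)],seed=1); print('bal',r.x,np.degrees(r.x[2]),r.fun, place(np.array([[0,-.085,0],[0,.055,0]]),r.x))
s=ctrl.get_state();print(s['time'],ctrl.nose_length)
E
python3 m.py
```

```text
['top']
wing [ 0.5075 -0.1008] 146.2 -46.88308334350586
handle [0.473  0.0283] 16.6 -24.473297119140625
['side']
wing [ 0.5083 -0.113 ] 141.6 -67.98201751708984
handle [0.4737 0.0305] 16.8 -27.28832244873047
['top', 'side']
wing [ 0.5091 -0.1037] 145.6 -90.92718505859375
handle [0.4736 0.0289] 16.8 -50.07267379760742
bal [ 0.49436692 -0.01340713  0.21981591] 12.594523733972986 -9.9032564163208 [[ 0.51290117 -0.09636182  0.        ]
 [ 0.48237417  0.04026944  0.        ]]
1.35 0.019
```

>>> apply_moves([
  [0.25,-0.31,0.06,0,0,-0.5],
  [0.25,-0.31,0.06,0,0,-0.5],
  [0.25,-0.31,0.06,0,0,-0.5],
  [0.25,-0.31,0.06,0,0,-0.5],
  [0.25,-0.31,0.06,0,0,-0.5],
  [0.25,-0.31,0.06,0,0,-0.5],
  [0.3917,-0.7834,0.06,0,0,-1],
  [0.3917,-0.7834,0.06,0,0,-1],
  [0.3917,-0.7834,0.06,0,0,-1],
  [0.3917,-0.7834,0.06,0,0,-1],
  [0.3917,-0.7834,0.06,0,0,-1],
  [0.3917,-0.7834,0.06,0,0,-1],
  [0.3917,-0.7834,0.06,0,0,-1],
  [0.3917,-0.7834,0.06,0,0,-1],
  [0.3917,-0.7834,0.06,0,0,-1],
], jaw=1)

```text
time: 3.22
eef_pos: [0.4734, 0.0301, 0.2982]
tcp_rot: [0.49, 0.872, 0.0, -0.0]
contact_force: [-0.5, 0.0, 0.0]
opening: 1.0
finger_force: 0.0
```

>>> apply_moves([
  [0,0,0,0,0,-0.2],
  [0,0,0,0,0,-0.324],
  [0,0,0,0,0,-0.324],
  [0,0,0,0,0,-0.324],
])

```text
time: 3.72
eef_pos: [0.4735, 0.0299, 0.2983]
tcp_rot: [0.596, 0.803, 0.0, -0.0]
contact_force: [-0.9, -0.7, 0.8]
opening: 1.001
finger_force: 0.0
```

```bash
cat > st.py <<'E'
from h import *
s=ctrl.get_state(); r=R.from_quat(s['tcp_rot']).as_matrix(); f=lambda v:np.round(v,4).tolist()
print(round(s['time'],2),'pos',f(s['eef_pos']),'yang',round(np.degrees(np.arctan2(r[1,1],r[0,1])),2),'zax',f(r[:,2]),'F',f(s['contact_force']),'M',f(s['wrist_torque']),'op',round(s['opening'],3),'ff',round(s['finger_force'],1),'q',f(s['qpos']))
E
python3 st.py
python3 - <<'E'
from h import *
a=snap('side','s1r.png');b=snap('top','t1r.png')
x=cv2.resize(a[100:220,150:290],(400,343));y=cv2.resize(b[170:270,160:280],(400,333))
W=np.zeros((343,800,3),np.uint8);W[:,:400]=x;W[:333,400:]=y;cv2.imwrite('pics/c2.png',W[:,:,::-1])
E
```

```text
3.73 pos [0.4735, 0.0299, 0.2983] yang 16.85 zax [0.0, 0.0001, -1.0] F [-0.9364, -0.6989, 0.7532] M [-0.0518, 0.0279, 0.049] op 1.001 ff 0.0 q [-0.1514, -0.2059, 1.9972, 0.0001, 1.3503, -0.4456]
```

View pics/c2.png

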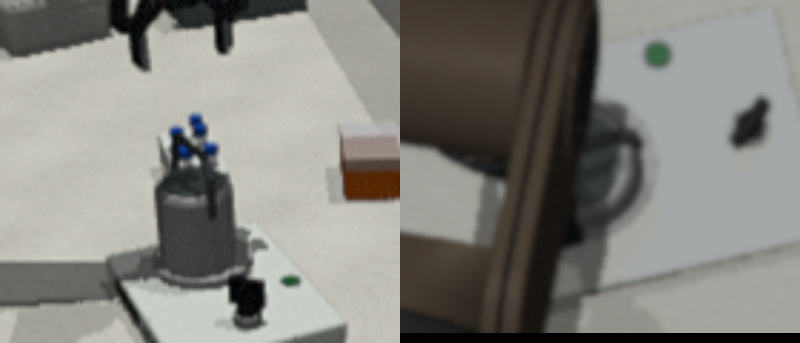

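The side crop shows the open gripper above and behind the handle, with nothing in the way. The top view is hidden by the arm. I'll descend.

>>> apply_moves([
  [0,0,-0.05,0,0,0],
  [0,0,-0.09,0,0,0],
  [0,0,-0.115,0,0,0],
  [0,0,-0.13,0,0,0],
  [0,0,-0.13,0,0,0],
  [0,0,-0.13,0,0,0],
])

```text
time: 4.58
eef_pos: [0.4743, 0.0289, 0.1954]
tcp_rot: [0.597, 0.802, 0.0, 0.001]
contact_force: [-0.0, 0.2, 0.3]
opening: 1.001
finger_force: 0.0
```

>>> apply_moves([
  [0,0,0,0,0,0],
  [0,0,0,0,0,0],
  [0,0,0,0,0,0],
  [0,0,0,0,0,0],
  [0,0,0,0,0,0],
  [0,0,0,0,0,0],
  [0,0,0,0,0,0],
  [0,0,0,0,0,0],
], jaw=0, squeeze=50)

```text
time: 5.58
eef_pos: [0.4739, 0.0289, 0.1945]
tcp_rot: [0.597, 0.802, 0.0, 0.0]
contact_force: [1.6, -0.3, 0.6]
opening: 0.096
finger_force: 48.7
```

```bash
python3 st.py
```

```text
5.58 pos [0.4739, 0.0289, 0.1945] yang 16.68 zax [0.0007, -0.0002, -1.0] F [1.6064, -0.2517, 0.6112] M [-0.1116, -0.1992, 0.023] op 0.096 ff 48.7 q [-0.1533, -0.1105, 2.1082, -0.0001, 1.1432, -0.4443]
```

>>> apply_moves([
  [0,0,0.01,0,0,0],
  [0,0,0.03,0,0,0],
  [0,0,0.06,0,0,0],
  [0,0,0.09,0,0,0],
  [0,0,0.11,0,0,0],
  [0,0,0.125,0,0,0],
  [0,0,0.125,0,0,0],
  [0,0,0.125,0,0,0],
], squeeze=60)

```text
time: 6.58
eef_pos: [0.4731, 0.029, 0.2933]
tcp_rot: [0.597, 0.802, -0.0, -0.001]
contact_force: [-0.4, 0.6, -4.8]
opening: 0.087
finger_force: 58.5
```

```bash
python3 st.py; python3 - <<'E'
from h import *
a=snap('side','s2r.png');b=snap('top','t2r.png')
x=cv2.resize(a[80:240,150:310],(400,400));y=cv2.resize(b[140:300,160:320],(400,400))
cv2.imwrite('pics/c3.png',np.hstack([x,y])[:,:,::-1])
E
```

```text
6.58 pos [0.4731, 0.029, 0.2933] yang 16.68 zax [-0.002, 0.0003, -1.0] F [-0.4149, 0.6207, -4.7519] M [0.0063, -0.0002, -0.0221] op 0.087 ff 58.5 q [-0.1532, -0.2025, 2.0035, 0.0, 1.3426, -0.4443]
```

View pics/c3.png

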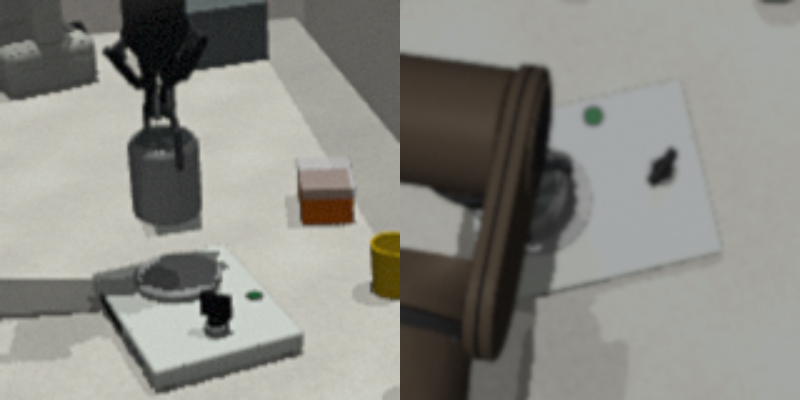

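The side crop shows the flask lifted clear and upright, hanging by its handle (about 0.48 kg). I'll carry it to the mat smoothly.

>>> apply_moves([
  [0.001,-0.012,0,0,0,0],
  [0.002,-0.036,0,0,0,0],
  [0.004,-0.07,0,0,0,0],
  [0.006,-0.11,0,0,0,0],
  [0.009,-0.15,0,0,0,0],
  [0.011,-0.19,0,0,0,0],
  [0.013,-0.23,0,0,0,0],
  [0.015,-0.27,0,0,0,0],
  [0.018,-0.31,0,0,0,0],
  [0.02,-0.35,0,0,0,0],
  [0.022,-0.39,0,0,0,0],
  [0.024,-0.42,0,0,0,0],
  [0.025,-0.445,0,0,0,0],
  [0.026,-0.461,0,0,0,0],
  [0.027,-0.469,0,0,0,0],
  [0.027,-0.472,0,0,0,0],
  [0.027,-0.472,0,0,0,0],
  [0.027,-0.472,0,0,0,0],
])

```text
time: 8.93
eef_pos: [0.4954, -0.3481, 0.2944]
tcp_rot: [0.597, 0.802, 0.0, -0.0]
contact_force: [0.0, 0.6, -4.3]
opening: 0.091
finger_force: 58.4
```

>>> apply_moves([
  [0,0,-0.015,0,0,0],
  [0,0,-0.04,0,0,0],
  [0,0,-0.07,0,0,0],
  [0,0,-0.1,0,0,0],
  [0,0,-0.125,0,0,0],
  [0,0,-0.145,0,0,0],
  [0,0,-0.155,0,0,0],
  [0,0,-0.16,0,0,0],
  [0,0,-0.16,0,0,0],
  [0,0,-0.16,0,0,0],
])

```text
time: 10.18
eef_pos: [0.4957, -0.349, 0.1673]
tcp_rot: [0.597, 0.802, -0.0, 0.001]
contact_force: [-1.2, -0.4, -4.4]
opening: 0.09
finger_force: 58.4
```

```bash
python3 st.py; python3 - <<'E'
from h import *
a=snap('side','s3r.png');b=snap('top','t3r.png')
x=cv2.resize(a[180:340,150:310],(400,400));y=cv2.resize(b[140:300,260:420],(400,400))
cv2.imwrite('pics/c4.png',np.hstack([x,y])[:,:,::-1])
E
```

```text
10.18 pos [0.4957, -0.349, 0.1673] yang 16.68 zax [0.0013, -0.0012, -1.0] F [-1.1672, -0.3983, -4.3771] M [0.0411, -0.0177, -0.0125] op 0.09 ff 58.4 q [-0.7808, 0.2162, 1.8201, 0.0, 1.1035, -1.0719]
```

View pics/c4.png

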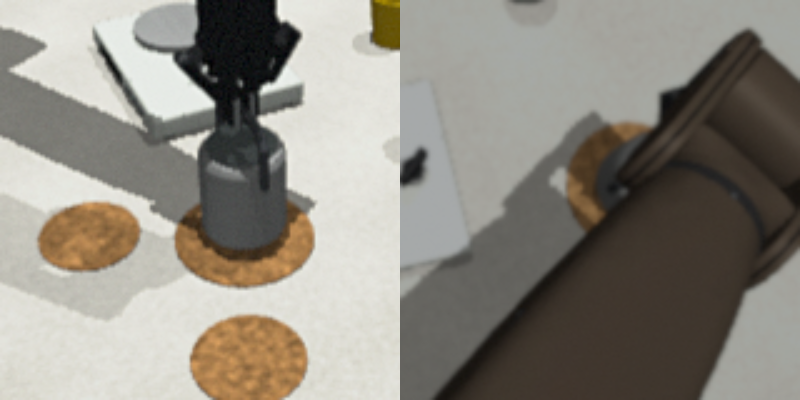

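The side crop shows the flask upright, centred over the large mat and about 17 mm above it. I'll lower it slowly.

>>> apply_moves([
  [0,0,-0.006,0,0,0],
  [0,0,-0.011,0,0,0],
  [0,0,-0.014,0,0,0],
  [0,0,-0.016,0,0,0],
  [0,0,-0.0175,0,0,0],
  [0,0,-0.019,0,0,0],
  [0,0,-0.02,0,0,0],
  [0,0,-0.02,0,0,0],
])

```text
time: 11.28
eef_pos: [0.4953, -0.3487, 0.1505]
tcp_rot: [0.597, 0.802, -0.0, 0.0]
contact_force: [-0.5, -0.3, -4.0]
opening: 0.092
finger_force: 58.6
```

>>> apply_moves([
  [0,0,-0.001,0,0,0],
  [0,0,-0.001,0,0,0],
])

```text
time: 11.52
eef_pos: [0.4956, -0.3489, 0.1504]
tcp_rot: [0.597, 0.802, -0.0, 0.001]
contact_force: [-0.9, 2.1, -0.4]
opening: 0.093
finger_force: 58.9
```

>>> apply_moves([
  [0,0,-0.001,0,0,0],
  [0,0,-0.001,0,0,0],
])

```text
time: 11.78
eef_pos: [0.4958, -0.3491, 0.1504]
tcp_rot: [0.597, 0.802, -0.0, 0.001]
contact_force: [-1.4, 1.6, 5.5]
opening: 0.095
finger_force: 59.5
```

>>> apply_moves([
  [0,0,0,0,0,0],
  [0,0,0,0,0,0],
  [0,0,0,0,0,0],
  [0,0,0,0,0,0],
  [0,0,0,0,0,0],
  [0,0,0,0,0,0],
], jaw=1)

```text
time: 12.52
eef_pos: [0.4953, -0.3487, 0.1487]
tcp_rot: [0.597, 0.802, 0.0, 0.0]
contact_force: [0.0, 0.3, 0.2]
opening: 1.0
finger_force: 0.0
```

>>> apply_moves([
  [0,0,0.015,0,0,0],
  [0,0,0.05,0,0,0],
  [0,0,0.1,0,0,0],
  [0,0,0.15,0,0,0],
  [0,0,0.15,0,0,0],
  [0.0,0.06,0.15,0,0,0.4],
  [0.005,0.12,0.15,0,0,0.6],
  [0.01,0.18,0.15,0,0,0.85],
  [0.015,0.25,0.15,0,0,0.85],
  [0.017,0.31,0.15,0,0,0.85],
  [0.017,0.31,0.15,0,0,0.85],
  [0.017,0.31,0.15,0,0,0.85],
])

```text
time: 14.02
eef_pos: [0.5086, -0.1008, 0.2682]
tcp_rot: [0.301, 0.954, -0.0, -0.0]
contact_force: [-1.0, -0.9, -0.5]
opening: 0.997
finger_force: 0.0
```

```bash
python3 st.py; python3 - <<'E'
from fit import *
a=snap('side','s4r.png');b=snap('top','t4r.png')
for d in ({'side':load('s4r.png')},{'top':load('t4r.png')}): print(fit_wing(d,(.5085,-.102),span=.01,a=(2.2,2.8)))
x=cv2.resize(a[130:330,160:320],(480,600));y=cv2.resize(b[180:250,220:420][:,:],(320,112))
W=np.zeros((600,800,3),np.uint8);W[:,:480]=x;W[:112,480:]=y
# zoom of wing, side
W[150:470,480:]=cv2.resize(a[180:220,215:255],(320,320));cv2.imwrite('pics/c5.png',W[:,:,::-1])
E
```

```text
14.03 pos [0.5086, -0.1008, 0.2682] yang 54.95 zax [-0.0008, -0.0002, -1.0] F [-0.9638, -0.9094, -0.4601] M [0.0009, -0.0179, 0.0067] op 0.997 ff 0.0 q [-0.3912, -0.0766, 1.9375, -0.0005, 1.2814, -1.3502]
(array([ 0.50855308, -0.11198727,  2.47567696]), np.float64(-53.952110290527344))
(array([ 0.51634646, -0.10864945,  2.25015791]), np.float64(-13.557403564453125))
```

View pics/c5.png

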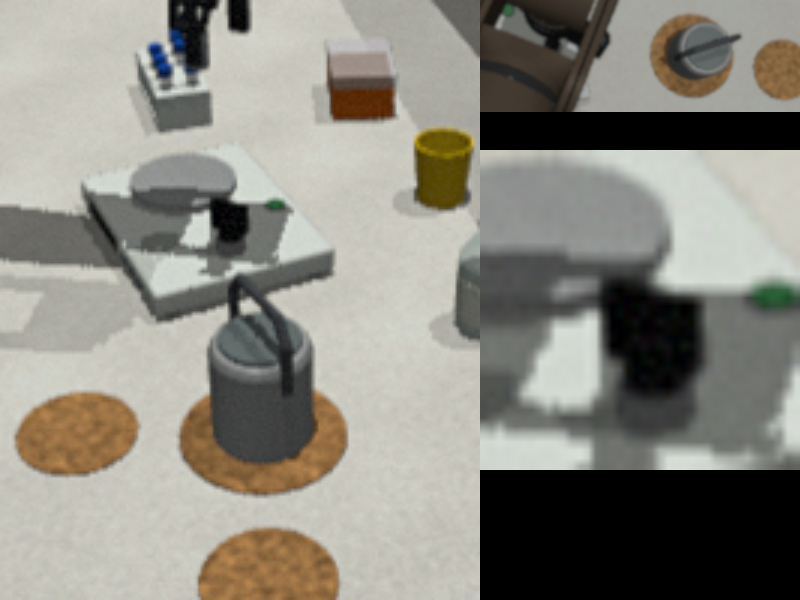

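The flask stands upright near the centre of the mat and is released. The wing's centre in the side picture is about raw (236,203.5). I'll cross-check that against the estimated axis.

```bash
python3 - <<'E'
from h import *
print(proj('side',[[.5085,-.101,.076],[.511,-.097,.076]]))
im=cv2.imread('pics/s0r.png').max(2)
s=im[185:220,222:250]; ys,xs=np.where(s<40); print(len(xs),xs.min()+222,xs.max()+222,ys.min()+185,ys.max()+185,xs.mean()+222,ys.mean()+185)
for a in (140,146):
  c,q=np.cos(np.radians(a)),np.sin(np.radians(a))
  B=[[.5085+c*x-q*y,-.101+q*x+c*y,z] for x in(-.021,.021) for y in(-.006,.006) for z in(.059,.093)]
  for n in('side','top'): p=proj(n,B); print(a,n,p.min(0),p.max(0))
t=cv2.imread('pics/t0r.png').max(2);s=t[195:220,252:280]; ys,xs=np.where(s<45); print('top',xs.min()+252,xs.max()+252,ys.min()+195,ys.max()+195)
E
```

```text
[[235.34385856 201.96739047]
 [235.92200827 201.20162635]]
129 230 241 196 210 235.85271317829458 202.984496124031
140 side [228.20883548 194.77402044] [242.4264492  209.20858834]
140 top [257.95403034 198.47686822] [271.8312933  215.37375249]
146 side [228.0521046  195.06866354] [242.56038665 208.89631557]
146 top [258.49658079 198.17424283] [271.28696078 215.67043719]
top 260 269 200 213
```

>>> apply_moves([
  [0,0,-0.06,0,0,0],
  [0,0,-0.12,0,0,0],
  [0,0,-0.17,0,0,0],
  [0,0,-0.205,0,0,0],
  [0,0,-0.225,0,0,0],
  [0,0,-0.235,0,0,0],
  [0,0,-0.235,0,0,0],
  [0,0,-0.235,0,0,0],
])

```text
time: 15.12
eef_pos: [0.5098, -0.1011, 0.082]
tcp_rot: [0.301, 0.954, -0.0, 0.001]
contact_force: [0.3, -0.6, -0.6]
opening: 0.995
finger_force: 0.0
```

>>> apply_moves([
  [0,0,0,0,0,0],
  [0,0,0,0,0,0],
  [0,0,0,0,0,0],
  [0,0,0,0,0,0],
  [0,0,0,0,0,0],
  [0,0,0,0,0,0],
  [0,0,0,0,0,0],
  [0,0,0,0,0,0],
], jaw=0, squeeze=40)

```text
time: 16.12
eef_pos: [0.5094, -0.0995, 0.081]
tcp_rot: [0.302, 0.953, 0.001, 0.0]
contact_force: [1.4, 5.2, 1.8]
opening: 0.136
finger_force: 41.7
```

```bash
python3 st.py
```

```text
16.12 pos [0.5094, -0.0995, 0.081] yang 54.87 zax [0.0013, 0.0024, -1.0] F [1.4299, 5.152, 1.8452] M [0.6941, -0.2451, -0.0152] op 0.136 ff 41.7 q [-0.3897, 0.1557, 2.0736, 0.0035, 0.912, -1.3496]
```

>>> apply_moves([
  [0.001,0.002,0,0,0,0],
  [0.001,0.002,0,0,0,-0.15],
  [0.001,0.002,0,0,0,-0.3],
  [0.001,0.002,0,0,0,-0.45],
  [0.001,0.002,0,0,0,-0.6],
  [0.001,0.002,0,0,0,-0.75],
  [0.001,0.002,0,0,0,-0.75],
])

```text
time: 17.0
eef_pos: [0.5101, -0.0987, 0.081]
tcp_rot: [0.565, 0.825, 0.001, 0.0]
contact_force: [2.0, 2.4, 1.1]
opening: 0.134
finger_force: 41.7
```

```bash
python3 st.py
```

```text
17.0 pos [0.5101, -0.0987, 0.081] yang 21.23 zax [0.0012, 0.0007, -1.0] F [1.9934, 2.3797, 1.0745] M [0.4729, -0.1445, -0.022] op 0.134 ff 41.7 q [-0.387, 0.1569, 2.0723, 0.0014, 0.9116, -0.7583]
```

>>> apply_moves([
  [0.001,0.001,0,0,0,-0.2],
  [0.001,0.001,0,0,0,-0.4],
  [0.001,0.001,0,0,0,-0.6],
  [0.001,0.001,0,0,0,-0.8],
  [0.001,0.001,0,0,0,-1],
  [0.001,0.001,0,0,0,-1],
])

```text
time: 17.75
eef_pos: [0.5114, -0.0986, 0.0811]
tcp_rot: [0.837, 0.547, 0.001, 0.001]
contact_force: [4.2, 0.8, -1.8]
opening: 0.132
finger_force: 41.4
```

>>> apply_moves([
  [0,0,0,0,0,-0.2],
  [0,0,0,0,0,-0.4],
  [0,0,0,0,0,-0.6],
  [0,0,0,0,0,-0.8],
  [0,0,0,0,0,-0.8],
])

```text
time: 18.38
eef_pos: [0.5121, -0.0992, 0.0811]
tcp_rot: [0.965, 0.262, 0.002, 0.002]
contact_force: [6.4, -1.7, -3.1]
opening: 0.135
finger_force: 41.0
```

```bash
python3 st.py
```

```text
18.38 pos [0.5121, -0.0992, 0.0811] yang -59.66 zax [0.0051, -0.0022, -1.0] F [6.401, -1.6616, -3.1018] M [-0.1293, -0.9157, -0.0178] op 0.135 ff 41.0 q [-0.386, 0.1589, 2.0698, -0.0002, 0.9073, 0.6553]
```

>>> apply_moves([
  [0.002,-0.0005,0,0,0,-0.08],
  [0.002,-0.0005,0,0,0,-0.16],
  [0.002,-0.0005,0,0,0,-0.24],
  [0.002,-0.0005,0,0,0,-0.29],
  [0.002,-0.0005,0,0,0,-0.29],
])

```text
time: 19.0
eef_pos: [0.5124, -0.0995, 0.081]
tcp_rot: [0.989, 0.151, 0.0, 0.001]
contact_force: [2.5, -3.7, 0.3]
opening: 0.135
finger_force: 41.6
```

```bash
python3 st.py
```

```text
19.0 pos [0.5124, -0.0995, 0.081] yang -72.67 zax [0.0011, -0.0017, -1.0] F [2.5357, -3.6637, 0.2666] M [-0.4105, -0.3219, -0.0356] op 0.135 ff 41.6 q [-0.3858, 0.1616, 2.0667, -0.0015, 0.9116, 0.8835]
```

>>> apply_moves([
  [0,0,0,0,0,-0.03],
  [0,0,0,0,0,-0.06],
  [0,0,0,0,0,-0.09],
  [0,0,0,0,0,-0.09],
])

```text
time: 19.5
eef_pos: [0.5125, -0.0996, 0.081]
tcp_rot: [0.993, 0.114, 0.001, 0.001]
contact_force: [2.6, -5.8, -0.4]
opening: 0.133
finger_force: 41.5
```

```bash
python3 st.py
```

```text
19.5 pos [0.5125, -0.0996, 0.081] yang -76.9 zax [0.0013, -0.0021, -1.0] F [2.6063, -5.7856, -0.3874] M [-0.7337, -0.3107, -0.0153] op 0.133 ff 41.5 q [-0.3858, 0.1616, 2.0667, -0.0018, 0.9113, 0.9576]
```

>>> apply_moves([
  [0.0005,-0.0015,0,0,0,-0.025],
  [0.0005,-0.0015,0,0,0,-0.05],
  [0.0005,-0.0015,0,0,0,-0.05],
])

```text
time: 19.88
eef_pos: [0.5125, -0.0998, 0.081]
tcp_rot: [0.995, 0.096, -0.0, 0.0]
contact_force: [0.1, -0.8, 3.6]
opening: 0.138
finger_force: 48.3
```

```bash
python3 st.py
```

```text
19.88 pos [0.5125, -0.0998, 0.081] yang -79.01 zax [-0.0001, -0.0007, -1.0] F [0.0987, -0.7699, 3.5511] M [-0.052, -0.2026, 0.9244] op 0.138 ff 48.3 q [-0.3864, 0.1626, 2.0656, -0.0009, 0.9132, 0.9931]
```

>>> apply_moves([
  [0,0,0,0,0,-0.025],
  [0,0,0,0,0,-0.05],
  [0,0,0,0,0,-0.05],
])

```text
time: 20.25
eef_pos: [0.5126, -0.0998, 0.0811]
tcp_rot: [0.997, 0.076, -0.0, 0.0]
contact_force: [1.0, 0.7, 4.9]
opening: 0.129
finger_force: 71.7
```

```bash
python3 st.py
```

```text
20.25 pos [0.5126, -0.0998, 0.0811] yang -81.25 zax [-0.0001, -0.0008, -1.0] F [1.0481, 0.6729, 4.9262] M [0.1133, -0.1328, 1.7697] op 0.129 ff 71.7 q [-0.3864, 0.1626, 2.0655, -0.001, 0.9133, 1.0323]
```

Seated: the torque rises from about −76.9° of tool angle, and the fitted balance yaw predicts −77.4°. I'll unload first to check for slip, then back off 90°.

>>> apply_moves([
  [0,0,0,0,0,0.025],
  [0,0,0,0,0,0.05],
  [0,0,0,0,0,0.05],
])

```text
time: 20.62
eef_pos: [0.5126, -0.0998, 0.081]
tcp_rot: [0.996, 0.094, 0.0, -0.0]
contact_force: [-0.2, 0.4, 6.0]
opening: 0.137
finger_force: 50.7
```

```bash
python3 st.py
```

```text
20.62 pos [0.5126, -0.0998, 0.081] yang -79.24 zax [0.0002, 0.0004, -1.0] F [-0.2229, 0.4485, 6.0302] M [0.0579, -0.1808, 1.0449] op 0.137 ff 50.7 q [-0.3869, 0.1626, 2.0656, 0.0005, 0.9134, 0.9958]
```

>>> apply_moves([
  [0,0,0,0,0,0.025],
  [0,0,0,0,0,0.05],
  [0,0,0,0,0,0.05],
])

```text
time: 21.0
eef_pos: [0.5125, -0.0998, 0.081]
tcp_rot: [0.994, 0.11, 0.0, -0.001]
contact_force: [0.4, -0.8, 5.1]
opening: 0.134
finger_force: 42.3
```

```bash
python3 st.py
```

```text
21.0 pos [0.5125, -0.0998, 0.081] yang -77.32 zax [0.0004, 0.0018, -1.0] F [0.3798, -0.7568, 5.0977] M [-0.0294, -0.0086, 0.0111] op 0.134 ff 42.3 q [-0.3875, 0.1626, 2.0657, 0.0023, 0.9137, 0.9605]
```

>>> apply_moves([
  [0,0,0,0,0,0.15],
  [0,0,0,0,0,0.3],
  [0,0,0,0,0,0.45],
  [0,0,0,0,0,0.6],
  [0,0,0,0,0,0.75],
  [0,0,0,0,0,0.9],
  [0,0,0,0,0,1],
  [0,0,0,0,0,1],
])

```text
time: 22.0
eef_pos: [0.5118, -0.0988, 0.081]
tcp_rot: [0.876, 0.482, 0.0, -0.002]
contact_force: [-2.2, 2.8, 8.4]
opening: 0.131
finger_force: 42.8
```

>>> apply_moves([
  [0,0,0,0,0,0.15],
  [0,0,0,0,0,0.3],
  [0,0,0,0,0,0.45],
  [0,0,0,0,0,0.6],
  [0,0,0,0,0,0.75],
  [0,0,0,0,0,0.9],
  [0,0,0,0,0,1],
  [0,0,0,0,0,1],
])

```text
time: 23.0
eef_pos: [0.5106, -0.0987, 0.0809]
tcp_rot: [0.624, 0.781, -0.0, -0.004]
contact_force: [-5.9, 2.7, 11.7]
opening: 0.132
finger_force: 43.3
```

```bash
python3 st.py; python3 - <<'E'
from fit import *
a=snap('side','s5r.png');b=snap('top','t5r.png')
x=cv2.resize(a[130:330,160:320],(480,600));y=cv2.resize(b[150:250,220:420],(320,160))
W=np.zeros((600,800,3),np.uint8);W[:,:480]=x;W[:160,480:]=y
W[200:520,480:]=cv2.resize(a[175:215,215:255],(320,320));cv2.imwrite('pics/c6.png',W[:,:,::-1])
E
```

```text
23.0 pos [0.5106, -0.0987, 0.0809] yang 12.72 zax [-0.0057, 0.0044, -1.0] F [-5.9208, 2.6563, 11.6797] M [0.2783, 0.8602, 0.0158] op 0.132 ff 43.3 q [-0.387, 0.1615, 2.067, 0.0024, 0.92, -0.6106]
```

View pics/c6.png

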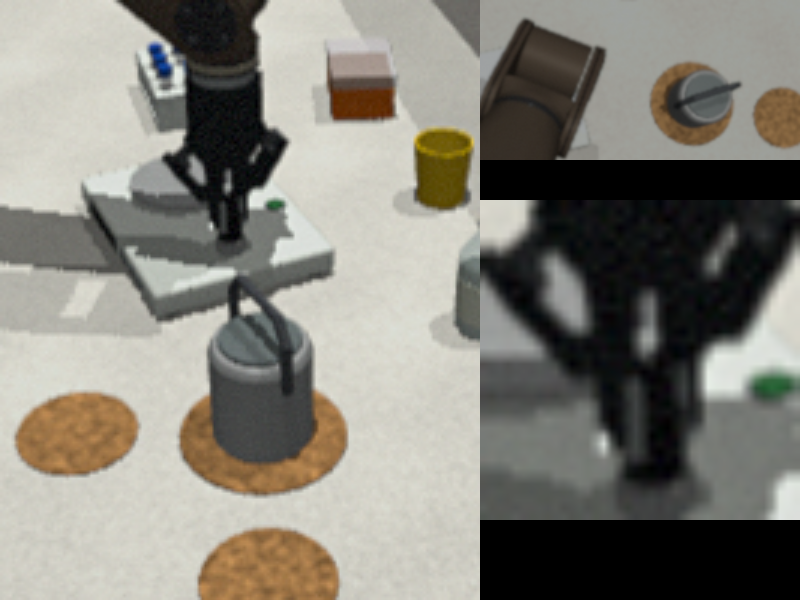

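The side view shows the gripper still on the wing and the flask standing on the large mat. The backed-off angle is 90.0°. I'll ease the residual side load and then hand in.

>>> apply_moves([
  [-0.0015,0.0007,0.0005,0,0,0],
  [-0.002,0.001,0.001,0,0,0],
  [-0.002,0.001,0.001,0,0,0],
  [-0.002,0.001,0.001,0,0,0],
])

```text
time: 23.6
eef_pos: [0.5104, -0.0986, 0.081]
tcp_rot: [0.623, 0.783, 0.0, -0.001]
contact_force: [1.0, 1.6, 2.0]
opening: 0.137
finger_force: 41.8
```

```bash
python3 st.py
```

```text
23.6 pos [0.5104, -0.0986, 0.081] yang 12.98 zax [-0.0011, 0.0014, -1.0] F [0.9535, 1.5779, 2.0395] M [0.174, -0.0274, -0.0745] op 0.137 ff 41.8 q [-0.3866, 0.1586, 2.0703, 0.0011, 0.9143, -0.6139]
```

```bash
python3 -c "
from plant import ctrl
print(ctrl.sign_off())"
```

```text
the job is handed in; nothing more can be done
None
```

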